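# Sweep the shield seam with the leakage probe

## Robot

A 6-joint arm with a two-finger parallel gripper is mounted at the origin on the work surface. World frame = base frame: x ahead of the robot, y to its left, z up, the work surface at z = 0. Lengths are in mm, angles in rad, forces in N, time in s.
With the tool pointing down it reaches from about 300 to 775 mm from the base axis. Payload 14.6 kg.
Tool frame: the origin (TCP) lies at the very end of the fingers, on their centre line; the grasp point (between the pads) lies 19 mm behind it (manip.grip_point_offset is the distance from the TCP to the grasp point, in mm); z points along the fingers, y is the line along which they close (so a half turn about z gives the same grasp; the last joint's range is limited). The gripper opens to 94 mm and grips with 3 to 60 N. Pads are 16 mm wide; open, the fingers measure 119 mm over their backs; the gripper's body (75 mm by 177 mm) begins 78 mm behind the grasp point.
Start: joints at [1.035, 0.3, 1.521, -0, 1.321, -0.067], TCP at [248.495, 490.652, 205.446] pointing down, gripper open.
Joint ranges: [-3.03, 3.03], [-0.79, 2.21], [0.23, 2.52], [-1.04, 4.18], [0, 3.07], [-2.55, 2.55]. Speed limits (rad/s): [2.22, 2.22, 2.57, 3.14, 3.14, 3.14].

## Interface

Orientations are given as [roll, pitch, yaw] about the fixed x, y, z axes, in that order (R = Rz(yaw) Ry(pitch) Rx(roll)).
In Python, from cell import telemetry, eyes, manip gives the robot as it stands.
- The arm moves only by the tool play_rows, never from a script. Its arguments are lists of equal length, an entry for each row: "translation": the shift along the world's x, y, z in m, a list of three; "yaw": the turn about the world's z in rad. A call has 1 to 12 rows; each row is the pose to reach, as a shift and turn from the pose commanded when the call began; what a row does not reach only later rows make up. A row lasts 1/8 s, in which the tool goes at most 62.5 mm and 10.7 degrees, less where a joint would pass 70% of its speed; a pose out of reach is approached as far as the arm can. A call with a gripper value outside its range is refused whole. "hand" is the opening, from 0 (shut) to 1 (fully open), set as the call begins (left out, the last holds). The fingers move at their own pace and stop on an object; "force" is the grip in N (left out, the last holds). Time passes only in rows, so rows that repeat a pose let the fingers close. It gives the time, the measured TCP pose, the force, the opening and the grip force at its end, in the units of the state.
- telemetry.read_state(): the state, without advancing time (a new reading comes with each control period).
- eyes.camera(name): name is "side" or "top"; returns a dict with "pixels" (384x512x3 uint8, red, green, blue), "fx", "fy", "cx", "cy" (pixels), "cam_to_world" (4x4, takes a point from camera to world coordinates). Camera axes: x right, y up, looking along -z (the intrinsics and any distortion apply to the point x, -y, -z); pixel columns grow to the right and rows downward; lengths in mm; the calibration is good to about 2 mm. A picture is of the moment at which its call begins. There is no depth.
- manip.sign_off(): hands the job in; it is judged then, once.
The state is a dict: "clock": time; "joints": joint angles; "qd": joint speeds; "effort": joint torques, N m; "eef_pos": TCP position; "eef_rot": TCP orientation; "wrist_force": force on the tool from outside, world axes, zero at the start; "moment": the same for the moment, N m; "finger_gap": finger opening in mm; "finger_force": force on a finger pad.
Only numpy, scipy, OpenCV 4.12 (cv2) and the standard library are available. Lean on these libraries where they do the work, as an engineer would, in place of code of your own. Each camera call takes 0.05 s, during which the arm holds its last target. There are 200 camera calls.

## Task

Take the yellow-handled probe from its blue stand and check the copper seam on top of the green module for leaks: bring the tip to the red-dot end of the seam, just above it or barely touching, and guide it slowly (no faster than 10 cm a second) along the whole seam to the white-dot end. Do not press on the module or push either module out of place; then put the probe back upright in its stand, fully down, and let go.

Things in the scene. Friction and masses are not known exactly. Their poses are not given: they have to be found in the camera images.
- probe: Hand-held leakage probe with a round yellow handle, loose, about 90 g, standing tip down in the blue stand. Origin at the tip; z runs from the tip up the probe's axis. Steel shaft 9 mm across from z = 0 to 60 mm, its last 14 mm tapering to a 3 mm tip; black flange 32 mm across from z = 60 to 66; round yellow handle 24 mm across from z = 66 to 126 (a good grip is at z = 100); black cap to z = 130. Round: any grip direction about z is the same.
- stand: Blue block 70 x 70 x 66 mm, fixed to the bench, with one vertical round hole 17 mm across through its centre, its mouth bevelled by 3 mm. Origin: centre of the underside; z up, top at z = 66. When the probe is fully home its flange rests on the block's top and its tip is 6 mm above the bench, on the hole's axis.
- green_module: Dark green shielded metal box, the one to check: 190 x 84 x 45 mm, 0.9 kg, loose. Origin: centre of underside, z up, flat top at z = 45. Copper seam 4 mm wide along the top from x = -70 to +70 (y = 0, z = 45). Red dot just beyond its -x end (x = -82, nearer the robot), white dot beyond its +x end (x = +82); two brass connectors stick out 11 mm at +x.
- grey_module: Light grey shielded metal box of the same shape as the green one, not to be checked: 190 x 84 x 45 mm, 0.9 kg, loose. Origin: centre of underside, z up, flat top at z = 45. Copper seam 4 mm wide along the top from x = -70 to +70 (y = 0, z = 45). Red dot just beyond its -x end (x = -82, nearer the robot), white dot beyond its +x end (x = +82); two brass connectors stick out 11 mm at +x.
There are look-alikes about, which are no part of the job. Leave any pink look-alike of the green_module alone.

How it is judged (in metres and radians):
On the way, in this order (a step that is already met when the one before it is completed fails the run):
1. the probe's tip is at the red-dot end of the green module's seam: within 15 mm to either side of it, and no more than 20 mm above it (x of probe in the frame of green_module between -0.088 and -0.055 m and y of probe in the frame of green_module between -0.015 and 0.015 m and z of probe in the frame of green_module between 0.04 and 0.065 m), for 0.1 s.
2. the probe's tip is a quarter of the way along the seam: within 15 mm to either side of it, and no more than 20 mm above it (x of probe in the frame of green_module between -0.047 and -0.023 m and y of probe in the frame of green_module between -0.015 and 0.015 m and z of probe in the frame of green_module between 0.04 and 0.065 m), for 0.1 s.
3. the probe's tip is at the middle of the seam: within 15 mm to either side of it, and no more than 20 mm above it (x of probe in the frame of green_module between -0.012 and 0.012 m and y of probe in the frame of green_module between -0.015 and 0.015 m and z of probe in the frame of green_module between 0.04 and 0.065 m), for 0.1 s.
4. the probe's tip is three quarters of the way along the seam: within 15 mm to either side of it, and no more than 20 mm above it (x of probe in the frame of green_module between 0.023 and 0.047 m and y of probe in the frame of green_module between -0.015 and 0.015 m and z of probe in the frame of green_module between 0.04 and 0.065 m), for 0.1 s.
5. the probe's tip is at the white-dot end of the seam: within 15 mm to either side of it, and no more than 20 mm above it (x of probe in the frame of green_module between 0.055 and 0.088 m and y of probe in the frame of green_module between -0.015 and 0.015 m and z of probe in the frame of green_module between 0.04 and 0.065 m), for 0.1 s.
At the end, for the whole second after the job is handed in: The probe stands at rest in its blue stand's hole: tip within 10 mm of the stand's axis, no more than 6 mm short of fully down, within 10 degrees of upright; both modules within 20 mm of where they started (horizontal distance between probe and stand below 0.01 m and z of probe in the frame of stand below 0.012 m and angle between probe's own z axis and vertical below 0.17 rad and linear speed of probe below 0.02 m/s and distance of each of green_module, grey_module from where it was at the start of the episode below 0.02 m); the robot touches nothing.
It fails at once if the probe moves faster than 11 cm/s while its tip is on the seam between the ends (x of probe in the frame of green_module between -0.05 and 0.05 m and y of probe in the frame of green_module between -0.015 and 0.015 m and z of probe in the frame of green_module between 0.04 and 0.065 m and linear speed of probe above 0.11 m/s).
It fails at once if the probe presses on the green module with more than 25 N (contact force between probe and green_module above 25 N).
It fails at once if the green module is pushed more than 20 mm (distance of green_module from where it was at the start of the episode above 0.02 m).
It fails at once if the grey module is pushed more than 20 mm (distance of grey_module from where it was at the start of the episode above 0.02 m).
It also fails if it takes over 64 s, if anything falls off the work surface, if the arm or the gripper's body presses on something with over 40 N, if the wrist force passes 120 N, or if a joint passes its speed limit or range.

## Working session

There is one attempt and no reset: what is moved stays moved. The work goes in short steps, Python scripts to look and compute and a tool call to move; the robot and the scene stay as the last step left them, time stands still between calls to the robot, and variables do not carry over. Pictures are saved under pics/ and viewed, at most 10 in all, crops included, and the job is handed in when it is done.

Besides the shell and the picture viewer there is one more tool, called after "Request:" as a command line: name --pt "numbers of a row" for each row, then --argument value for the rest. play_rows: Moves the arm, as the interface text tells. Its arguments: {"type":"object","properties":{"translation":{"type":"array","items":{"type":"array","items":{"type":"number"}}},"yaw":{"type":"array","items":{"type":"number"}},"hand":{"type":"number"},"force":{"type":"number"}},"required":["translation","yaw"]}

```bash
mkdir -p pics; cat > h.py <<'E'
import numpy as np,cv2
from cell import telemetry,eyes,manip
def ray(c,u,v):
    d=np.array([(u-c['cx'])/c['fx'],-(v-c['cy'])/c['fy'],-1.0]);M=np.array(c['cam_to_world'])
    return M[:3,3],M[:3,:3]@d
def plane(c,u,v,z):
    o,d=ray(c,u,v);return o+d*(z-o[2])/d[2]
def proj(c,p):
    M=np.array(c['cam_to_world']);q=M[:3,:3].T@(np.array(p)-M[:3,3])
    return c['cx']-c['fx']*q[0]/q[2],c['cy']+c['fy']*q[1]/q[2]
E
python3 - <<'E'
from h import *
import pickle
D={}
for n in('top','side'):
    c=eyes.camera(n);D[n]=c;cv2.imwrite(f'pics/{n}0.png',c['pixels'][:,:,::-1]);print({k:v for k,v in c.items() if k!='pixels'})
pickle.dump(D,open('d0.pkl','wb'));print(telemetry.read_state())
E
```

```text
{'fx': 412.8007712830985, 'fy': 412.8007712830985, 'cx': 251.37453649745902, 'cy': 194.66359164060347, 'cam_to_world': array([[ 2.77052254e-02,  9.92313407e-01, -1.20608965e-01,
         3.03633011e+02],
       [-9.99583243e-01,  2.65231106e-02, -1.13958426e-02,
         9.62757050e+01],
       [-8.10932247e-03,  1.20874425e-01,  9.92634682e-01,
         1.06913668e+03],
       [ 0.00000000e+00,  0.00000000e+00,  0.00000000e+00,
         1.00000000e+00]])}
{'fx': 392.86305979180906, 'fy': 392.86305979180906, 'cx': 261.7964010555002, 'cy': 188.06541029465197, 'cam_to_world': array([[ 8.71419219e-01,  3.13894955e-01, -3.76959551e-01,
         1.21225558e+02],
       [-4.90012261e-01,  5.21416922e-01, -6.98578827e-01,
        -4.91524706e+02],
       [-2.27272807e-02,  7.93469818e-01,  6.08185103e-01,
         5.74781405e+02],
       [ 0.00000000e+00,  0.00000000e+00,  0.00000000e+00,
         1.00000000e+00]])}
{'clock': 0.1, 'joints': array([ 1.03537079e+00,  3.00407270e-01,  1.52151432e+00,  1.52388958e-05,
        1.32071194e+00, -6.65942116e-02]), 'qd': array([-0.00079292, -0.00237287, -0.00248361, -0.00172389,  0.00051359,
        0.00040528]), 'effort': array([ 1.95813154e-03, -5.32646799e+01, -3.53282726e+01,  7.09909969e-02,
        2.35158240e-02, -1.51103832e-04]), 'eef_pos': array([248.38921882, 490.45094832, 204.94958672]), 'eef_rot': array([-3.14055507e+00, -8.39932611e-05,  2.67275751e+00]), 'wrist_force': array([0.42557722, 0.24301644, 0.1434046 ]), 'moment': array([-0.0282427 , -0.0546798 ,  0.01170058]), 'finger_force': 0.0, 'finger_gap': 94.09582047823251}
```

View pics/top0.png

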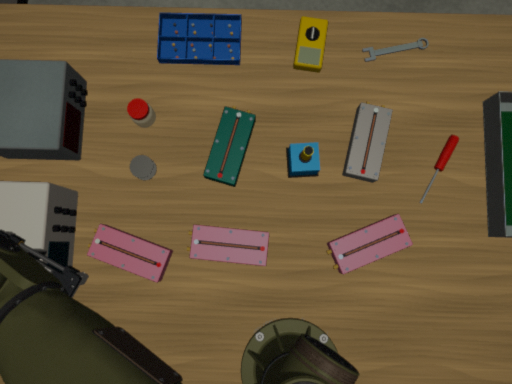

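View pics/side0.png

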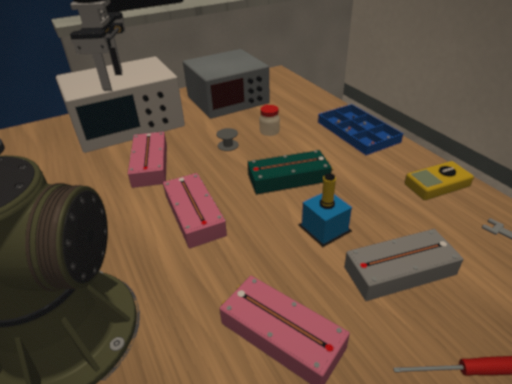

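The top view shows one green module at (231,146), with its red dot near (221,177) and its white dot near (239,114). The grey module is at (369,142), and the pink look-alikes are at (130,252), (229,245) and (370,243). The blue stand with the yellow probe is at (304,159). The blue tray at (200,38) and the yellow meter at (311,43) are not involved. Only the dark green box fits the description, so I'll confirm it in an enlarged crop and measure.

```bash
python3 - <<'E'
from h import *
import pickle
D=pickle.load(open('d0.pkl','rb'))
def cents(m):
    n,l,s,c=cv2.connectedComponentsWithStats(m.astype(np.uint8)*255);return [(s[i,4],c[i].round(2)) for i in range(1,n) if s[i,4]>=3]
t,s=D['top'],D['side']
def hsv(c):return cv2.cvtColor(c['pixels'],cv2.COLOR_RGB2HSV).astype(int)
def tri(a,b):
    o1,d1=ray(t,*a);o2,d2=ray(s,*b);d1/=np.linalg.norm(d1);d2/=np.linalg.norm(d2)
    k=np.linalg.lstsq(np.c_[d1,-d2],o2-o1,rcond=None)[0];p,q=o1+k[0]*d1,o2+k[1]*d2
    return (p+q)/2,np.linalg.norm(p-q)
out={}
for n,c,roi,st in(('top',t,(200,100,260,190),(280,135,330,185)),('side',s,(240,145,335,195),(295,170,360,250))):
    h=hsv(c);H,S,V=h[...,0],h[...,1],h[...,2];P=c['pixels'].astype(int)
    R=np.zeros(H.shape,bool);R[roi[1]:roi[3],roi[0]:roi[2]]=1
    Q=np.zeros(H.shape,bool);Q[st[1]:st[3],st[0]:st[2]]=1
    print(n,'red',cents(R&((H<5)|(H>174))&(S>170)&(V>110)))
    print('white',cents(R&(S<70)&(V>140)))
    g=R&(H>65)&(H<95)&(S>90);print('green',cents(g)[:3])
    b=Q&(H>90)&(H<110)&(S>120);print('blue',cents(b))
    y=Q&(H>18)&(H<32)&(S>120);print('yel',cents(y))
    if n=='top':
        for bright in (150,170,190,200):print(bright,cents(b&(V>bright)))
        cn=max(cv2.findContours((b).astype(np.uint8),0,2)[0],key=cv2.contourArea);r=cv2.minAreaRect(cn);print('rect',r)
        print('stand z66 corners',[plane(t,*q,66)[:2].round(1) for q in cv2.boxPoints(r)], plane(t,*r[0],66))
cr=lambda c,x,y,w,h,f:cv2.resize(c['pixels'][y:y+h,x:x+w,::-1],None,fx=f,fy=f,interpolation=cv2.INTER_CUBIC)
a=cr(t,200,95,130,100,4);b=cr(s,240,145,125,100,4)
cv2.imwrite('pics/crop.png',cv2.resize(np.hstack([a[:,:],b]),(800,314)))
cv2.imwrite('pics/crop1.png',np.hstack([cr(t,280,130,50,60,8),cr(s,295,165,50,60,8)]))
E
```

```text
top red [(np.int32(14), array([219.5 , 174.71]))]
white [(np.int32(11), array([238.36, 114.09]))]
green [(np.int32(2073), array([229.26, 146.06]))]
blue [(np.int32(789), array([302.66, 160.15]))]
yel [(np.int32(130), array([290.85, 141.35])), (np.int32(7), array([311.43, 136.57])), (np.int32(61), array([323.57, 139.74])), (np.int32(19), array([324.16, 147.58])), (np.int32(74), array([305.12, 155.66])), (np.int32(50), array([325.1 , 156.44])), (np.int32(30), array([283.7 , 158.53])), (np.int32(13), array([322.85, 164.54])), (np.int32(8), array([280.75, 166.  ])), (np.int32(10), array([328.3, 167.9])), (np.int32(37), array([282.89, 173.19])), (np.int32(6), array([325., 169.])), (np.int32(5), array([319.4, 172.8])), (np.int32(16), array([323.75, 176.06])), (np.int32(94), array([292.57, 180.33])), (np.int32(16), array([309.38, 179.06])), (np.int32(11), array([315.  , 179.73])), (np.int32(17), array([325.76, 181.12])), (np.int32(8), array([318.62, 182.62])), (np.int32(8), array([298.25, 183.12])), (np.int32(4), array([312.5, 183.5]))]
150 [(np.int32(130), array([301.37, 165.15]))]
170 []
190 []
200 []
rect ((303.3871765136719, 158.8075408935547), (31.99563980102539, 30.73177719116211), 86.18592071533203)
stand z66 corners [array([554.9,  22.9]), array([562.1, -53.1]), array([481.8, -59. ]), array([474.7,  16.3])] [518.19908544 -18.25256397  66.        ]
side red [(np.int32(11), array([255.55, 168.64]))]
white [(np.int32(4), array([321.  , 157.75]))]
green [(np.int32(1992), array([287.98, 172.28]))]
blue [(np.int32(1593), array([325.65, 218.47]))]
yel [(np.int32(325), array([327.96, 191.07]))]
```

View pics/crop.png

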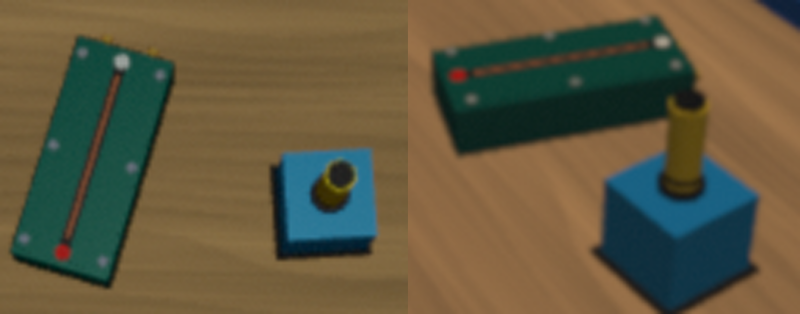

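View pics/crop1.png

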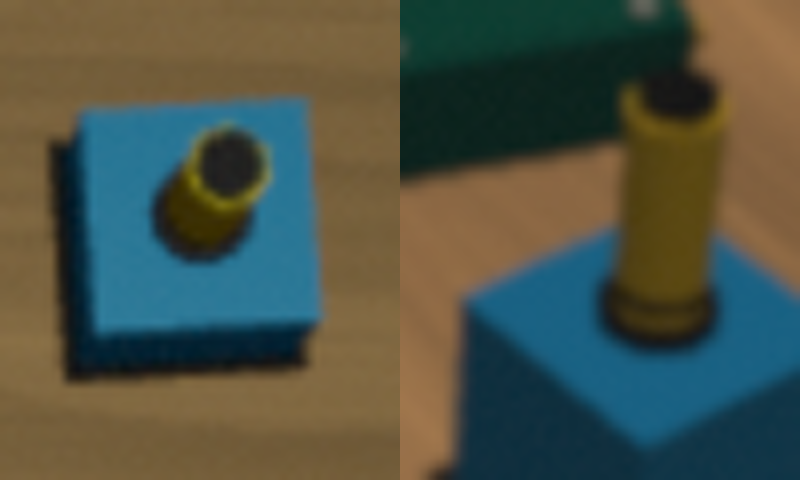

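The crop confirms the dark green box: red dot at top-view (219.5,174.7) and white dot at (238.4,114.1). The probe stands upright in the blue stand. Its cap centre is at top (308.4,149.9) and side (329.5,176.4), and the stand top's centre is at (304.6,156.4). Next I'll triangulate.

```bash
cat >> h.py <<'E'
def tri(t,a,s,b):
    o1,d1=ray(t,*a);o2,d2=ray(s,*b)
    k=np.linalg.lstsq(np.c_[d1,-d2],o2-o1,rcond=None)[0];p,q=o1+k[0]*d1,o2+k[1]*d2
    return (p+q)/2,np.linalg.norm(p-q)
E
python3 - <<'E'
from h import *
import pickle
D=pickle.load(open('d0.pkl','rb'));t,s=D['top'],D['side']
C=((308.4,149.9),(329.5,176.4));R=((219.5,174.7),(255.55,168.64));W=((238.36,114.1),(321,157.75))
for n,q,z in(('cap',C,136),('red',R,45),('white',W,45)):
    print(n,tri(t,q[0],s,q[1]),plane(t,*q[0],z),plane(s,*q[1],z))
print('stand',plane(t,304.6,156.4,66))
r,w=[plane(t,*q[0],45) for q in(R,W)];print(np.linalg.norm(r-w),np.degrees(np.arctan2(*(w-r)[[1,0]])))
b=plane(t,302,160,66)
E
```

```text
cap (array([523.60727352, -21.06693346, 134.78763119]), np.float64(2.4643590558004798)) [524.43242808 -21.53901726 136.        ] [521.17481595 -22.12042551 136.        ]
red (array([475.20606602, 190.07564321,  45.2133122 ]), np.float64(2.6892915058225726)) [476.50208424 189.59763214  45.        ] [474.00785798 190.65462572  45.        ]
white (array([633.91355525, 147.44612763,  45.80469547]), np.float64(1.6450985395581037)) [634.93653461 147.10938086  45.        ] [633.79680352 148.5564301   45.        ]
stand [524.34003607 -21.17259371  66.        ]
164.0326996661293 -15.012101696309719
```

Request:
play_rows --pt "0.01 -0.02 0.01" --pt "0.033 -0.062 0.01" --pt "0.06 -0.112 0.01" --pt "0.086 -0.16 0.01" --pt "0.113 -0.21 0.01" --pt "0.14 -0.26 0.01" --pt "0.167 -0.31 0.01" --pt "0.194 -0.36 0.01" --pt "0.221 -0.41 0.01" --pt "0.245 -0.456 0" --pt "0.265 -0.493 0" --pt "0.275 -0.512 0" --yaw '[0,0,0,0,0,0,0,0,0,0,0,0]' --hand 1 --force 20

```text
clock: 1.6
eef_pos: [523.6, -23.7, 205.7]
eef_rot: [-3.142, 0.0, 2.671]
wrist_force: [-0.1, 0.6, 0.2]
finger_gap: 94.0
finger_force: 0.0
```

```bash
python3 - <<'E'
from h import *
s=telemetry.read_state();print(s['clock'],s['eef_pos'],s['eef_rot'],s['wrist_force'])
E
```

```text
1.6 [523.57750894 -23.70039019 205.68317561] [-3.14151070e+00  2.98687008e-05  2.67061503e+00] [-0.1459938   0.63493781  0.20032503]
```

Request:
play_rows --pt "0 0 -0.01" --pt "0 0 -0.035" --pt "0 0 -0.065" --pt "0 0 -0.09" --pt "0 0 -0.108" --pt "0 0 -0.118" --pt "0 0 -0.118" --pt "0 0 -0.118" --pt "0 0 -0.118" --yaw '[0,0,0,0,0,0,0,0,0]'

```text
clock: 2.72
eef_pos: [523.8, -21.3, 88.1]
eef_rot: [3.141, 0.001, 2.673]
wrist_force: [0.6, -0.5, 0.8]
finger_gap: 94.1
finger_force: 0.0
```

```bash
python3 - <<'E'
from h import *
t=eyes.camera('top');s=eyes.camera('side')
f=lambda c,x,y:cv2.resize(c['pixels'][y:y+110,x:x+100,::-1],None,fx=4,fy=4,interpolation=cv2.INTER_CUBIC)
cv2.imwrite('pics/g.png',np.hstack([f(t,255,100),f(s,280,130)]))
print(telemetry.read_state()['eef_pos'])
E
```

```text
[523.66789393 -21.35628108  87.85037494]
```

View pics/g.png

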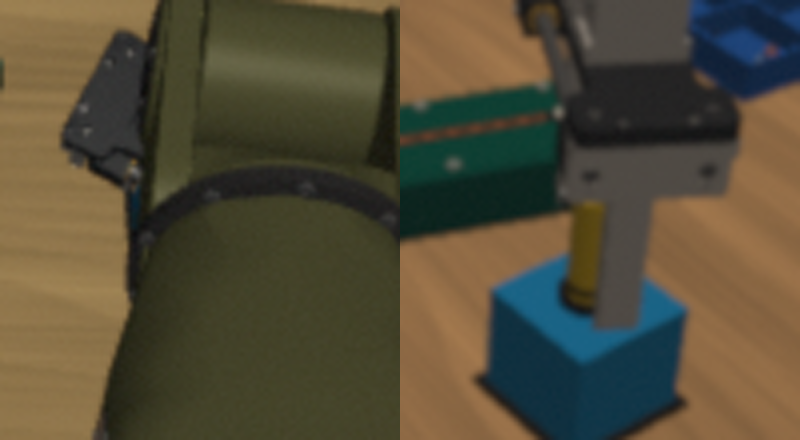

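The fingers straddle the handle, seen in the side view at about (426,193). I'll close them now.

Request:
play_rows --pt "0 0 0" --pt "0 0 0" --pt "0 0 0" --pt "0 0 0" --pt "0 0 0" --pt "0 0 0" --pt "0 0 0" --pt "0 0 0" --yaw '[0,0,0,0,0,0,0,0]' --hand 0 --force 25

```text
clock: 3.82
eef_pos: [523.5, -21.4, 87.4]
eef_rot: [-3.142, -0.0, 2.673]
wrist_force: [-0.2, -1.0, -0.5]
finger_gap: 23.6
finger_force: 25.0
```

Request:
play_rows --pt "0 0 0.008" --pt "0 0 0.025" --pt "0 0 0.045" --pt "0 0 0.065" --pt "0 0 0.08" --pt "0 0 0.085" --pt "0 0 0.085" --yaw '[0,0,0,0,0,0,0]'

```text
clock: 4.7
eef_pos: [523.4, -21.3, 172.5]
eef_rot: [3.142, 0.0, 2.673]
wrist_force: [-0.1, 0.6, -1.7]
finger_gap: 23.8
finger_force: 25.0
```

Request:
play_rows --pt "-0.002 0.01 0" --pt "-0.007 0.04 0" --pt "-0.014 0.08 0" --pt "-0.022 0.12 0" --pt "-0.029 0.16 0" --pt "-0.035 0.193 0" --pt "-0.038 0.208 0" --pt "-0.038 0.209 0" --pt "-0.038 0.209 0" --pt "-0.038 0.209 0" --pt "-0.038 0.209 0" --yaw '[0,0,0,0,0,0,0,0,0,0,0]'

```text
clock: 6.08
eef_pos: [485.7, 187.1, 172.4]
eef_rot: [-3.142, 0.0, 2.672]
wrist_force: [-0.4, 0.1, -1.1]
finger_gap: 23.5
finger_force: 25.0
```

```bash
python3 - <<'E'
from h import *
t=eyes.camera('top');s=eyes.camera('side')
p=telemetry.read_state();print(p['clock'],p['eef_pos'],p['finger_gap'])
x,y=190,95
cv2.imwrite('pics/l.png',cv2.resize(s['pixels'][y:y+120,x:x+160,::-1],None,fx=5,fy=5,interpolation=cv2.INTER_CUBIC))
print(proj(s,[485.5,187.6,p['eef_pos'][2]-81]))
E
```

```text
6.175 [485.59292575 187.319561   172.46342881] 23.471903529002432
(np.float64(259.9055010492584), np.float64(151.2150802282712))
```

View pics/l.png

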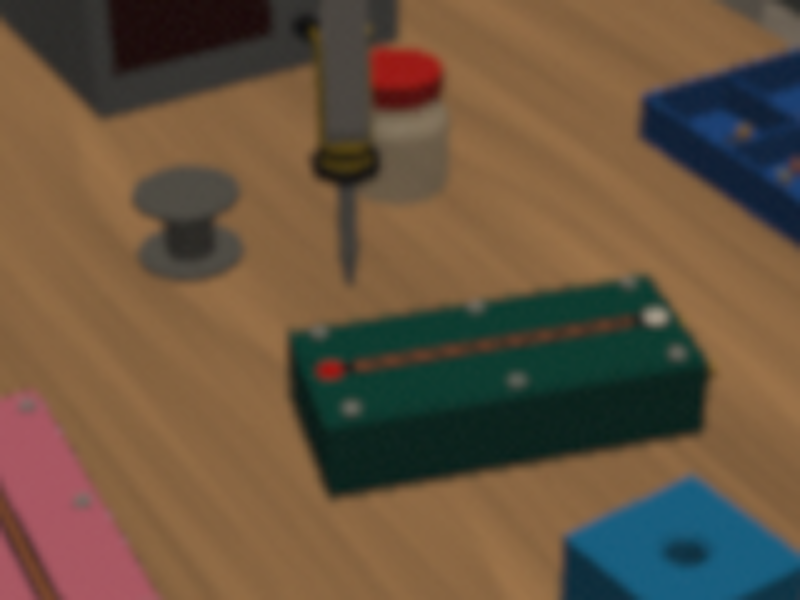

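The side view shows the upright probe with its tip at about (260,151.8), against a predicted (259.9,151.2). I'll lower it to about 7 mm above the seam.

Request:
play_rows --pt "0 0 -0.006" --pt "0 0 -0.016" --pt "0 0 -0.026" --pt "0 0 -0.034" --pt "0 0 -0.039" --pt "0 0 -0.039" --pt "0 0 -0.039" --pt "0 0 -0.039" --yaw '[0,0,0,0,0,0,0,0]'

```text
clock: 7.18
eef_pos: [485.6, 187.7, 133.8]
eef_rot: [3.141, 0.0, 2.673]
wrist_force: [0.1, -0.3, -1.3]
finger_gap: 23.5
finger_force: 25.0
```

Request:
play_rows --pt "0.0058 -0.0016 0" --pt "0.0116 -0.0031 0" --pt "0.0174 -0.0047 0" --pt "0.0232 -0.0062 0" --pt "0.029 -0.0078 0" --pt "0.0348 -0.0093 0" --pt "0.0406 -0.0109 0" --pt "0.0464 -0.0124 0" --pt "0.0522 -0.014 0" --pt "0.058 -0.0155 0" --pt "0.0638 -0.0171 0" --pt "0.0696 -0.0186 0" --yaw '[0,0,0,0,0,0,0,0,0,0,0,0]'

```text
clock: 8.68
eef_pos: [555.5, 168.9, 133.4]
eef_rot: [-3.142, -0.0, 2.673]
wrist_force: [0.1, 0.3, -1.7]
finger_gap: 23.9
finger_force: 25.0
```

```bash
python3 - <<'E'
from h import *
s=eyes.camera('side')
p=telemetry.read_state();print(p['clock'],p['eef_pos'],p['wrist_force'])
x,y=190,95
cv2.imwrite('pics/m.png',cv2.resize(s['pixels'][y:y+120,x:x+160,::-1],None,fx=5,fy=5,interpolation=cv2.INTER_CUBIC))
E
```

```text
8.725 [555.95903859 168.75752626 133.43090899] [ 0.98025272 -0.47332925 -0.86092236]
```

View pics/m.png

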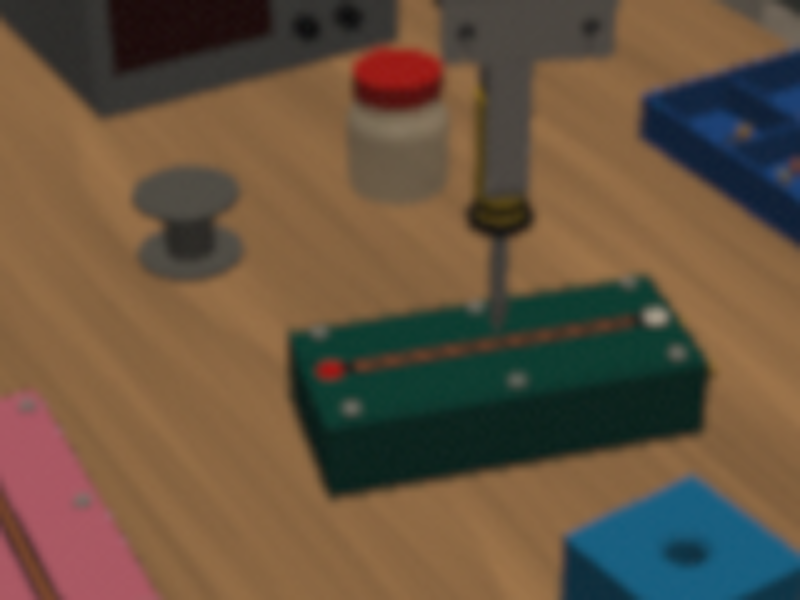

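The tip, at about (290,161) in the side view, is just above the seam's middle and the module hasn't moved. I'll continue to the white-dot end.

Request:
play_rows --pt "0.0058 -0.0016 0" --pt "0.0116 -0.0031 0" --pt "0.0174 -0.0047 0" --pt "0.0232 -0.0062 0" --pt "0.029 -0.0078 0" --pt "0.0348 -0.0093 0" --pt "0.0406 -0.0109 0" --pt "0.0464 -0.0124 0" --pt "0.0522 -0.014 0" --pt "0.058 -0.0155 0" --pt "0.0638 -0.0171 0" --pt "0.0696 -0.0186 0" --yaw '[0,0,0,0,0,0,0,0,0,0,0,0]'

```text
clock: 10.22
eef_pos: [625.1, 150.4, 133.4]
eef_rot: [-3.142, -0.0, 2.673]
wrist_force: [0.4, 0.7, -0.8]
finger_gap: 23.8
finger_force: 25.0
```

Request:
play_rows --pt "0 0 0" --pt "0 0 0" --pt "0 0 0" --pt "0 0 0.005" --pt "0 0 0.018" --pt "0 0 0.033" --pt "0 0 0.04" --pt "0 0 0.04" --yaw '[0,0,0,0,0,0,0,0]'

```text
clock: 11.22
eef_pos: [624.9, 150.5, 174.2]
eef_rot: [3.141, 0.001, 2.673]
wrist_force: [-0.1, 0.4, -1.4]
finger_gap: 23.8
finger_force: 25.0
```

Request:
play_rows --pt "-0.005 -0.009 0" --pt "-0.02 -0.034 0" --pt "-0.04 -0.068 0" --pt "-0.06 -0.102 0" --pt "-0.08 -0.136 0" --pt "-0.095 -0.162 0" --pt "-0.1 -0.17 0" --pt "-0.1012 -0.1718 0" --pt "-0.1012 -0.1718 0" --pt "-0.1012 -0.1718 0" --pt "-0.1012 -0.1718 0" --yaw '[0,0,0,0,0,0,0,0,0,0,0]'

```text
clock: 12.6
eef_pos: [523.6, -20.9, 173.3]
eef_rot: [-3.142, -0.0, 2.673]
wrist_force: [0.4, -0.3, -1.5]
finger_gap: 23.6
finger_force: 25.0
```

Request:
play_rows --pt "0 0 -0.005" --pt "0 0 -0.013" --pt "0 0 -0.021" --pt "0 0 -0.029" --pt "0 0 -0.037" --pt "0 0 -0.045" --pt "0 0 -0.053" --pt "0 0 -0.061" --pt "0 0 -0.069" --pt "0 0 -0.076" --pt "0 0 -0.08" --pt "0 0 -0.08" --yaw '[0,0,0,0,0,0,0,0,0,0,0,0]'

```text
clock: 14.1
eef_pos: [523.4, -21.3, 93.2]
eef_rot: [-3.141, -0.0, 2.673]
wrist_force: [0.5, -0.9, -1.8]
finger_gap: 23.5
finger_force: 25.0
```

Request:
play_rows --pt "0 0 -0.002" --pt "0 0 -0.004" --pt "0 0 -0.0055" --pt "0 0 -0.0055" --pt "0 0 -0.0055" --yaw '[0,0,0,0,0]'

```text
clock: 14.72
eef_pos: [523.5, -21.4, 88.0]
eef_rot: [3.142, 0.0, 2.673]
wrist_force: [0.2, 0.8, -1.1]
finger_gap: 23.9
finger_force: 25.0
```

Request:
play_rows --pt "0 0 0" --pt "0 0 0" --pt "0 0 0" --pt "0 0 0" --pt "0 0 0" --pt "0 0 0" --yaw '[0,0,0,0,0,0]' --hand 1

```text
clock: 15.48
eef_pos: [523.5, -21.4, 88.0]
eef_rot: [-3.142, 0.0, 2.673]
wrist_force: [0.2, 0.8, -0.2]
finger_gap: 80.3
finger_force: 0.0
```

Request:
play_rows --pt "0 0 0" --pt "0 0 0.01" --pt "0 0 0.03" --pt "0 0 0.06" --pt "0 0 0.09" --pt "0 0 0.12" --pt "0 0.02 0.13" --pt "0 0.06 0.13" --pt "0 0.11 0.13" --pt "0 0.16 0.13" --pt "0 0.19 0.13" --pt "0 0.2 0.13" --yaw '[0,0,0,0,0,0,0,0,0,0,0,0]'

```text
clock: 16.98
eef_pos: [523.3, 180.0, 218.5]
eef_rot: [3.141, 0.0, 2.675]
wrist_force: [0.4, 0.1, 0.3]
finger_gap: 94.1
finger_force: 0.0
```

```bash
python3 - <<'E'
from h import *
s=eyes.camera('side');t=eyes.camera('top');print(telemetry.read_state()['eef_pos'],telemetry.read_state()['clock'])
f=lambda c,x,y:cv2.resize(c['pixels'][y:y+110,x:x+100,::-1],None,fx=4,fy=4,interpolation=cv2.INTER_CUBIC)
cv2.imwrite('pics/e.png',np.hstack([f(t,255,100),f(s,280,150)]))
E
```

```text
[523.44428829 178.89255898 218.24536629] 17.075
```

View pics/e.png

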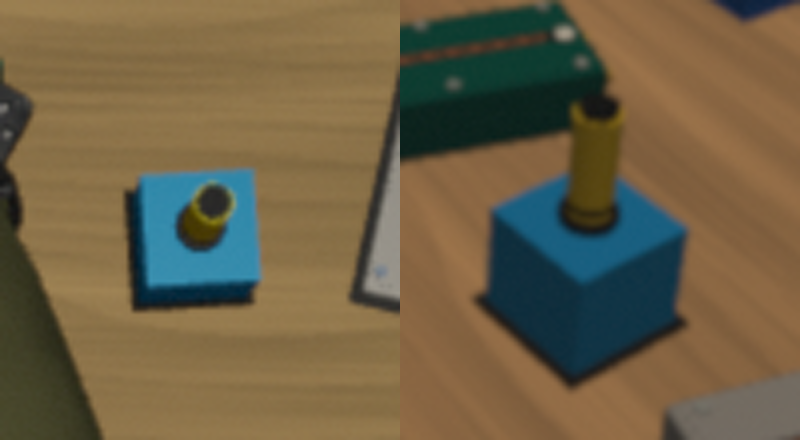

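Both views show the probe upright with its flange on the stand's top, its cap at top (308,150) as at the start, and the gripper clear of it. I'll hand the job in.

```bash
python3 -c "
from cell import manip
print(manip.sign_off())"
```

```text
the job is handed in; nothing more can be done
None
```

The probe was guided about 7 mm above the whole green seam, red dot to white dot, at about 5 cm/s, then put back upright and fully down in its stand and released; the job is handed in, with no verdict returned.

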